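# Pump up the pressure-filtration vessel

## Task

Bring the steel filtration vessel up to pressure: push its red vent lever all the way round to shut, then pump the blue knob on the lid, right down and right back up, until the red indicator pin has popped fully out; finish with the knob up and the vent still shut. Only push with the fingertips: do not lift or shove the vessel, do not touch the pin, and leave the other things on the bench where they stand.

Things in the scene. Friction and masses are not known exactly. Their poses are not given: they have to be found in the camera images.
- vessel: round steel pressure vessel (about 3 to 4 kg, loose): pot 116 mm across, clamp band 140, flat lid 136 across, its top 138 mm above the bench. Origin: centre of underside, z up; its +x points to the indicator pin (a filter holder at its foot juts out there to 123 mm), +y to the vent valve. Mid-lid pump barrel 44 mm across, 40 high. 20 mm high relief valve 47 mm from the axis at -x -y; wing nut to 93 mm at -y
- pump_top (a point): centre of the top of the pump's blue mushroom knob (50 mm across, 14 mm thick, flat over the middle 30 mm), on the vessel's axis; 217 mm above the bench when up, 193 mm when fully down. Moves with the knob
- pump (a joint): travel of the pump knob, m: 0 = up, 0.024 = fully down (hard stop). A spring pushes it up with 5 N at the top, 10 N at the bottom (14 to 15 N while building pressure); let go, it is up within 0.5 s. A stroke counts only if the knob came up to less than 0.005 before it and then goes beyond 0.022; shorter ones pump little or nothing
- vent (a joint): angle of the red vent lever, rad: 0 = open (points straight outward, vessel's +y), 1.571 = shut (crosswise, points to the vessel's -x); it turns anticlockwise seen from above to shut. A stop at each end; stays where left; about 1.5 to 2 N at 40 mm from its axis move it. Starts open or nearly so. With the vent open pumping builds no pressure
- vent_hinge (a point): on the upright axis of the vent lever, at the lever's mid height, 162 mm above the bench, 45 mm from the vessel's axis on its +y side
- vent_tip (a point): outer end of the vent lever on its centre line, 55 mm from the hinge axis. Its red grip is 12 mm wide, 9 mm high (158 to 167 mm above the bench), 19 to 55 mm from the axis. Below it the lid (138 mm) is bare, but for a brass nozzle (11 mm thick, top at 153 mm) that ends 70 mm from the vessel's axis on its +y side
- pin (a joint): how far the red indicator pin stands out, m: 0 = in (top 1 mm above its collar), 0.020 = fully out. It rises as pressure builds: not at all in the first strokes, to about 10 mm in the last but one, to 20 mm in the last, and stays out. It takes 3 to 6 full strokes, depending on how full the vessel is; further strokes add nothing
- pin_top (a point): centre of the top of the red indicator pin, 12 mm across, 45 mm from the vessel's axis on its +x side; 153 mm above the bench when in, 173 mm when fully out. Its brass collar is 21 mm across, 14 mm high
- tube_rack: bystander: orange rack with purple-capped tubes, 75 x 150 mm, 69 mm high; origin centre of its underside
- tip_box: bystander: blue box with pale lid, 85 x 122 mm, 67 mm high; origin centre of its underside
- jar: bystander: clear jar with white cap, 86 mm across, 105 mm high; origin centre of its underside
- media_bottle: bystander: glass bottle with blue cap, 70 mm across, 135 mm high; origin centre of its underside
- beaker: bystander: glass beaker, 68 mm across, 85 mm high; origin centre of its underside
- sample_pot: bystander: small white pot with yellow cap, 40 mm across, 55 mm high, close to the vessel; origin centre of its underside
- pipette: bystander: pale pipette lying flat, 235 mm long, 26 mm thick; origin under the middle of its length
- pressure (a joint): debugging value
- pawl (a joint): debugging value
- gate (a joint): debugging value
- lifter (a joint): debugging value
Not all that is in view belongs to the job. There is more than one size of the vessel; the job needs the larger.

How it is judged:
By the outcome, as a careful person would: the job done as asked, in the order asked, and still so for the second after the job is handed in, with the robot touching nothing.
It also fails if it takes over 54 s, if anything falls off the work surface, if the arm or the gripper's body presses on something with over 40 N, if the wrist force passes 120 N, or if a joint passes its speed limit or range.

## Robot

A 7-joint arm with a two-finger parallel gripper is mounted at the origin on the work surface. World frame = base frame: x ahead of the robot, y to its left, z up, the work surface at z = 0. Lengths are in mm, angles in rad, forces in N, time in s.
With the tool pointing down it reaches from about 425 to 875 mm from the base axis. Payload 4.7 kg.
Tool frame: the origin (TCP) lies on the centre line of the jaws, within the pads' length; the fingertips stand 19 mm ahead of it and the grasp point (between the pads) is the TCP; x points along the fingers, y is the direction in which the jaws open and shut, and the axes are right-handed (so a half turn about x gives the same grasp; the last joint's range is limited). The gripper opens to 85 mm and grips with 20 to 120 N. Pads are 22 mm wide; open, the fingers measure 114 mm over their backs; the gripper's body (76 mm by 85 mm) begins 54 mm behind the grasp point. The pads swing forward as they close: fully open they stand 13 mm farther back than shut.
Start: joints at [1.222, 0.321, -0.07, 1.45, 0.023, 1.371, -0.057], TCP at [230.662, -607.715, 250.349] pointing down, gripper open.
Joint ranges: [-2.86, 2.86], [-0.3, 2.09], [-1.38, 1.24], [0.06, 2.45], [-1.56, 4.7], [0.09, 2.05], [-2.69, 2.69]. Speed limits (rad/s): [2.57, 2.57, 3.14, 3.14, 3.14, 3.14, 3.14].

## Interface

Orientations are given as a rotation vector (axis times angle).
In Python, from workcell import env gives the robot as it stands.
- The arm moves only by the tool send_rows, never from a script. Its argument "steps" is a list of rows, each an object of numbers: "x", "y", "z": the shift along the world's x, y, z in mm; "turn": the turn about the world's z in degrees; "gripper": the finger opening in mm, from 0 to 85.4. In form: [{"x": .., "y": .., "z": .., "turn": .., "gripper": ..}, ...]. A call has 1 to 20 rows; each row shifts and turns the commanded pose from where the row before left it; what a row does not reach is not made up. A row lasts 1/12 s, in which the tool goes at most 41.7 mm and 7.16 degrees, less where a joint would pass 70% of its speed; a pose out of reach is approached as far as the arm can. A call is refused whole if a number of a shift passes 41.7 or a number of a turn 7.16, either way. A call with a gripper value outside its range is refused whole. The fingers move at their own pace and stop on an object; the grip force is fixed at half the most. Time passes only in rows, so rows that do not move let the fingers close. It gives the time, the measured TCP pose, the force and the opening at its end, in the units of the state.
- env.get_obs(): the state, without advancing time (a new reading comes with each control period).
- env.capture(name): name is "side" or "top" or "wrist"; returns a dict with "color" (420x560x3 uint8, red, green, blue), "intrinsics" (3x3 intrinsics, pixels), "k1" (the pictures are not rectified: a ray, as slopes to the right and down, at radius r is drawn at 1 + k1 r^2 times it, then the intrinsics apply), "rvec" (rotation vector, rad) and "tvec" (3), from world to camera coordinates, as OpenCV has them; the wrist camera has in their place "hand_eye" (4x4, takes a point from camera to tool coordinates, whose origin is the TCP and whose axes are the tool frame's). Camera axes: x right, y down, z forward; pixel columns grow to the right and rows downward; lengths in mm; the calibration is good to about 2 mm. A picture is of the moment at which its call begins: read the wrist's pose just before it. There is no depth.
- env.sign_off(): hands the job in, once; it reports no verdict.
The state is a dict: "t": time; "q": joint angles; "dq": joint speeds; "tau": joint torques, N m; "position": TCP position; "eef_rot": TCP orientation; "wrist_force": force on the tool from outside, world axes, zero at the start; "torque": the same for the moment, N m; "grip_width": opening from 0.0 (shut) to 1.0 (fully open).
Only numpy, scipy, OpenCV 4.12 (cv2) and the standard library are available. Lean on these libraries where they do the work, as an engineer would, in place of code of your own. Each camera call takes 0.05 s, during which the arm holds its last target.

## Working session

There is one attempt and no reset: what is moved stays moved. The work goes in short steps, Python scripts to look and compute and a tool call to move; the robot and the scene stay as the last step left them, time stands still between calls to the robot, and variables do not carry over. Pictures are saved under pics/ and viewed, and the job is handed in when it is done.

Besides the shell and the picture viewer there is one more tool, called after "Call:" in YAML: its name, and indented under it one key for each argument. send_rows: Moves the arm, as the interface text tells. Its arguments: {"type":"object","properties":{"steps":{"type":"array"}},"required":["steps"]}

```bash
mkdir -p pics; ls
python3 - <<'E'
from workcell import env
import cv2,pickle
o=env.get_obs();print(o)
d={}
for n in("side","top","wrist"):
    c=env.capture(n);d[n]=c
    cv2.imwrite(f"pics/{n}0.png",c["color"][:,:,::-1]); print(n,{k:v for k,v in c.items() if k!="color"})
pickle.dump((o,d),open("c0.pkl","wb"))
E
```

```text
pics
{'t': 0.0, 'q': array([ 1.22210172,  0.32182732, -0.07011133,  1.45166732,  0.02260722,
        1.3707892 , -0.05690163]), 'dq': array([ 1.55471590e-04,  7.71283267e-04, -5.85694738e-04, -2.27963008e-04,
        1.45353880e-04, -3.40496917e-04,  4.73454626e-05]), 'tau': array([ 1.42959498e-04, -4.93582678e+01, -3.82560650e-01, -3.14336157e+01,
        1.29248772e-02,  1.13856507e-02,  1.53277574e-05]), 'position': array([ 230.47037635, -607.23876258,  249.22471847]), 'eef_rot': array([ 2.02386755,  0.37325159, -2.0247684 ]), 'wrist_force': array([1.22697065, 0.60412502, 0.23731843]), 'torque': array([0.04181815, 0.03509205, 0.01066799]), 'grip_width': 0.9992440901698662}
side {'intrinsics': array([[482.62806478,   0.        , 279.94830857],
       [  0.        , 482.62806478, 213.7608977 ],
       [  0.        ,   0.        ,   1.        ]]), 'k1': -0.08698557360413867, 'rvec': array([ 2.08026119, -0.52602433,  0.31236113]), 'tvec': array([-494.43910568,  251.45303521, 1314.55537258])}
top {'intrinsics': array([[466.50367117,   0.        , 268.56152954],
       [  0.        , 466.50367117, 209.48956859],
       [  0.        ,   0.        ,   1.        ]]), 'k1': 0.016328595329137923, 'rvec': array([ 2.13002286, -2.17646542,  0.1176702 ]), 'tvec': array([  10.71295529,  570.58503529, 1201.56356651])}
wrist {'intrinsics': array([[346.39478536,   0.        , 279.31887857],
       [  0.        , 346.39478536, 204.14483079],
       [  0.        ,   0.        ,   1.        ]]), 'k1': -0.08628498425007235, 'hand_eye': array([[-2.93984940e-04, -2.91394463e-01,  9.56602938e-01,
        -1.24065045e+02],
       [ 9.99999916e-01,  1.85906455e-04,  3.63951451e-04,
         1.33255199e+00],
       [-2.83892099e-04,  9.56602965e-01,  2.91394384e-01,
        -7.45615755e+01],
       [ 0.00000000e+00,  0.00000000e+00,  0.00000000e+00,
         1.00000000e+00]])}
```

View pics/side0.png

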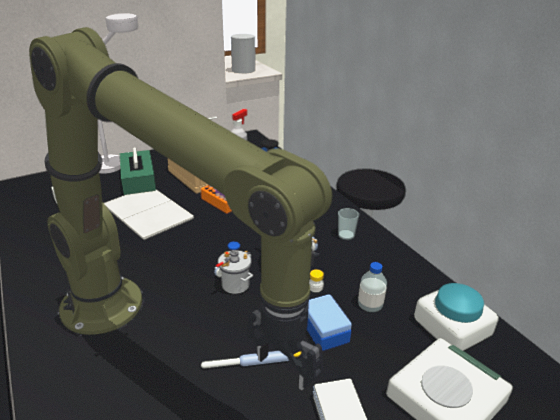

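View pics/top0.png

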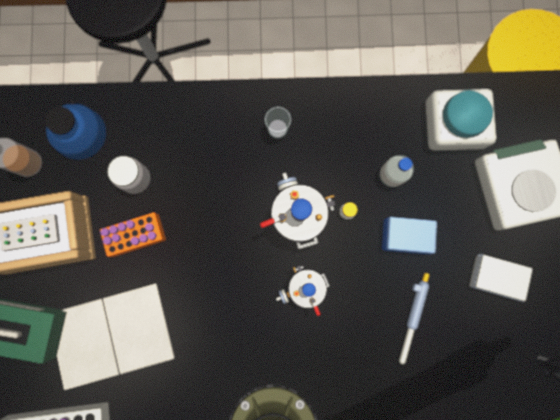

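View pics/wrist0.png

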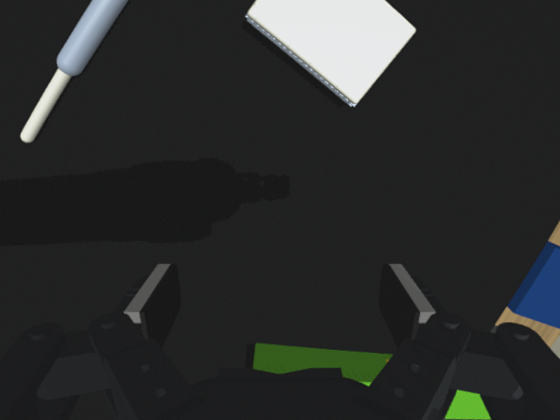

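The top view has two vessels: the larger at about (300,213) with its red lever at (270,222), and a smaller one at about (308,290) with its lever at (317,309). The sample pot is at (349,210). The side view shows a vessel at (235,270); the larger one is partly hidden by the arm. I'll crop closer.

```bash
cat > h.py <<'E'
import numpy as np,cv2,pickle
from scipy.spatial.transform import Rotation as R
def cam(c,obs=None):
    """returns Rcw, t (world->cam)"""
    if "rvec" in c:
        return R.from_rotvec(c["rvec"]).as_matrix(),np.array(c["tvec"])
    H=np.array(c["hand_eye"]);T=np.eye(4);T[:3,:3]=R.from_rotvec(obs["eef_rot"]).as_matrix();T[:3,3]=obs["position"]
    M=np.linalg.inv(T@H);return M[:3,:3],M[:3,3]
def D(c): return np.array([c["k1"],0,0,0,0])
def unproj(c,uv,z,obs=None):
    Rm,t=cam(c,obs);K=np.array(c["intrinsics"])
    p=cv2.undistortPoints(np.array([[uv]],float),K,D(c))[0,0]
    d=Rm.T@np.array([p[0],p[1],1]);o=-Rm.T@t
    return o+d*(z-o[2])/d[2]
def proj(c,P,obs=None):
    Rm,t=cam(c,obs);K=np.array(c["intrinsics"])
    return cv2.projectPoints(np.atleast_2d(np.array(P,float)),cv2.Rodrigues(Rm)[0],t,K,D(c))[0][:,0]
def crop(c,x0,y0,w,h,s,name,marks=()):
    im=c["color"][y0:y0+h,x0:x0+w,::-1];im=cv2.resize(im,None,fx=s,fy=s,interpolation=cv2.INTER_CUBIC)
    for m in marks: cv2.circle(im,(int((m[0]+.5-x0)*s),int((m[1]+.5-y0)*s)),2,(0,255,0),-1)
    cv2.imwrite("pics/"+name,im)
E
python3 - <<'E'
from h import *
o,d=pickle.load(open("c0.pkl","rb"))
c=d["top"]
crop(c,240,165,130,100,6,"top0c.png")
for uv,z in(((301,209),217),((300,213),138),((308,290),100),((349,210),55),((270,222),162)):
    print(uv,unproj(c,uv,z).round(1))
E
```

```text
(301, 209) [547.9 -76.7 217. ]
(300, 213) [547.8 -78.7 138. ]
(308, 290) [361.7 -94.9 100. ]
(349, 210) [ 562.2 -210.8   55. ]
(270, 222) [525.3  -5.7 162. ]
```

View pics/top0c.png

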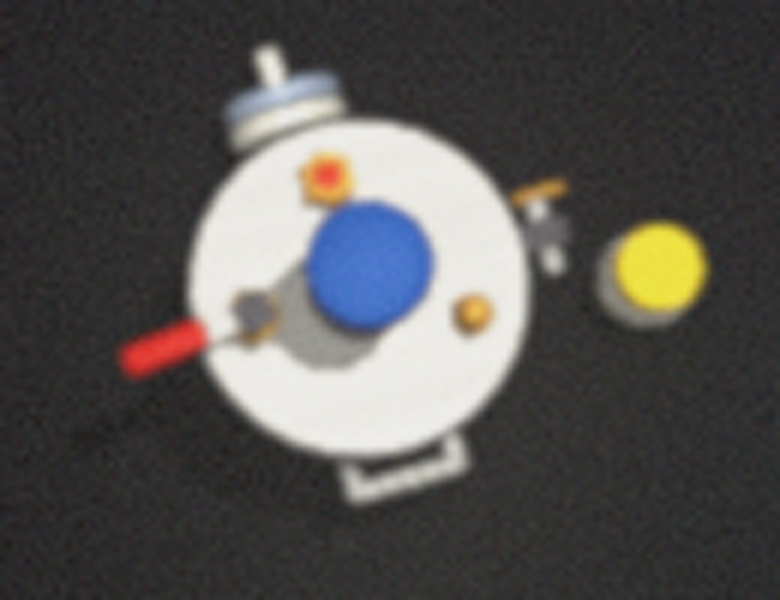

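Run:
```python
from h import *
o,d=pickle.load(open("c0.pkl","rb"))
c=d["top"]
f=lambda u,v:(u/6+240-.5,v/6+165-.5)
pts=dict(knob=((370,265),217),lid=((359,287),138),pin=((327,177),153),hinge=((257,313),168),tip=((121,364),162),gin=((205,331),162),lidL=((188,285),138),lidR=((531,285),138),lidT=((360,118),138),lidB=((360,456),138),pot=((659,266),55),relief=((473,314),158))
W={k:unproj(c,f(*p),z) for k,(p,z) in pts.items()}
for k,v in W.items(): print(k,v.round(1))
a=(W["knob"]+W["lid"])[:2]/2
for k in("pin","hinge","tip","relief","pot"):
    e=W[k][:2]-a;print(k,np.hypot(*e).round(1),np.degrees(np.arctan2(e[1],e[0])).round(1))
e=W["tip"]-W["hinge"];print("lever",np.hypot(*e[:2]),np.degrees(np.arctan2(e[1],e[0])))
print(R.from_rotvec(o["eef_rot"]).as_matrix().round(3), np.linalg.norm(W["lidL"]-W["lidR"]),np.linalg.norm(W["lidT"]-W["lidB"]))
# bystanders
for n,uv,z in(("beaker",(278,123),42),("bottle",(397,171),67),("tip",(411,235),67),("rack",(132,234),69)): print(n,unproj(c,uv,z).round(0))
```

```text
knob [548.7 -77.1 217. ]
lid [549.5 -77.1 138. ]
pin [592.4 -64.7 153. ]
hinge [536.7 -35.1 168. ]
tip [518.3  18.9 162. ]
gin [530.6 -14.5 162. ]
lidL [551.8  -8.1 138. ]
lidR [ 548.8 -146.4  138. ]
lidT [618.6 -79.5 138. ]
lidB [481.3 -75.5 138. ]
pot [ 565.2 -211.7   55. ]
relief [ 535.4 -120.7  158. ]
pin 45.0 15.9
hinge 43.8 106.5
tip 100.8 107.8
relief 45.7 -107.4
pot 135.6 -83.2
lever 57.01915719945924 108.81635383034444
[[-0.001  0.355 -0.935]
 [ 0.002 -0.935 -0.355]
 [-1.    -0.002  0.   ]] 138.36121488061508 137.37139950573467
beaker [804. -32.  42.]
bottle [ 660. -337.   67.]
tip [ 493. -364.   67.]
rack [511. 350.  69.]
```

Checks: lid 138 mm across (136 given), the pin, hinge and relief valve 44 to 46 mm from the axis (45 to 47 given), and the lever 57 mm long (55 given). These match the larger vessel at top-image (300,213). Its axis is near (549,-77) with a yaw of about 16°. I'll move above it with the jaws shut for a close wrist view.

Call:
send_rows:
  steps:
    - {"x":19,"y":30,"z":20,"turn":0,"gripper":0}
    - {"x":19,"y":30,"z":20,"turn":0,"gripper":0}
    - {"x":19,"y":30,"z":20,"turn":0,"gripper":0}
    - {"x":19,"y":30,"z":20,"turn":0,"gripper":0}
    - {"x":19,"y":30,"z":20,"turn":0,"gripper":0}
    - {"x":19,"y":31.5,"z":0,"turn":0,"gripper":0}
    - {"x":19,"y":31.5,"z":0,"turn":0,"gripper":0}
    - {"x":19,"y":31.5,"z":0,"turn":0,"gripper":0}
    - {"x":19,"y":31.5,"z":0,"turn":0,"gripper":0}
    - {"x":19,"y":31.5,"z":0,"turn":0,"gripper":0}
    - {"x":19,"y":31.5,"z":0,"turn":0,"gripper":0}
    - {"x":19,"y":31.5,"z":0,"turn":0,"gripper":0}
    - {"x":19,"y":31.5,"z":0,"turn":0,"gripper":0}
    - {"x":19,"y":31.5,"z":0,"turn":0,"gripper":0}
    - {"x":19,"y":31.5,"z":0,"turn":0,"gripper":0}
    - {"x":19,"y":31.5,"z":0,"turn":0,"gripper":0}
    - {"x":19,"y":31.5,"z":0,"turn":0,"gripper":0}
    - {"x":0,"y":0,"z":0,"turn":0,"gripper":0}
    - {"x":0,"y":0,"z":0,"turn":0,"gripper":0}
    - {"x":0,"y":0,"z":0,"turn":0,"gripper":0}

```text
t: 1.82
position: [553.4, -80.3, 349.9]
eef_rot: [2.022, 0.371, -2.025]
wrist_force: [-0.1, -0.7, 0.4]
grip_width: -0.002
```

Run:
```python
from workcell import env
from h import *
o=env.get_obs();print(o["t"],o["position"],o["eef_rot"],o["q"].round(2),o["wrist_force"],o["grip_width"])
c=env.capture("wrist");pickle.dump((o,{"wrist":c}),open("c1.pkl","wb"))
cv2.imwrite("pics/wrist1.png",c["color"][:,:,::-1])
```

```text
1.8167 [553.40684271 -80.26838414 349.91936623] [ 2.02231907  0.37068299 -2.02457658] [ 0.6   0.13 -0.56  1.5   0.07  1.53 -1.17] [-0.0538694  -0.67950743  0.39237881] -0.002443480041637953
```

View pics/wrist1.png

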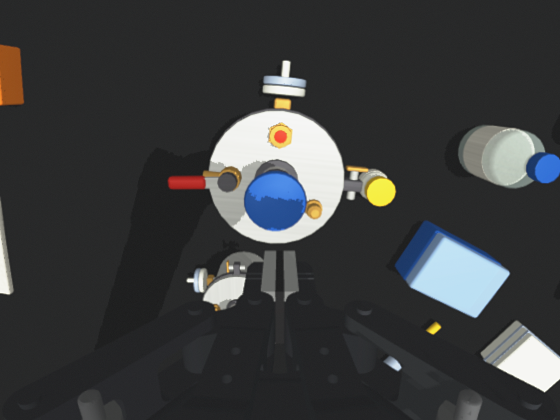

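Run:
```python
from h import *
o,d=pickle.load(open("c1.pkl","rb"));crop(d["wrist"],160,50,250,200,3.2,"wrist1c.png")
```

```text
(no output)
```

View pics/wrist1c.png

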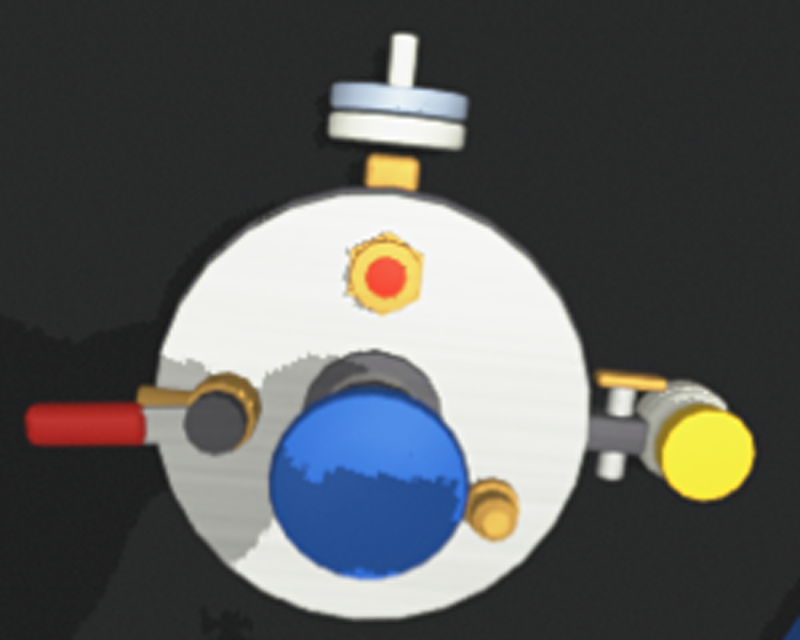

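Run:
```python
from h import *
o,d=pickle.load(open("c1.pkl","rb"));c=d["wrist"]
f=lambda u,v:(u/3.2+160-.5,v/3.2+50-.5)
W={}
for k,u,v,z in(("pin",386,278,153),("tip",27,426,167),("gin",144,426,167),("knobL",270,475,210),("knobR",467,475,210),("lidL",158,398,138),("lidR",589,398,138),("hingecap",216,424,172)):
    W[k]=unproj(c,f(u,v),z,o);print(k,W[k].round(1))
print((W["knobL"]+W["knobR"])/2,np.linalg.norm(W["knobL"]-W["knobR"]),np.linalg.norm(W["lidL"]-W["lidR"]))
e=W["tip"]-W["gin"];print(np.degrees(np.arctan2(e[1],e[0])),np.linalg.norm(e))
# project model to compare
ax=np.array([549,-77.]);Y=np.radians(16)
P=lambda x,y,z:[ax[0]+x*np.cos(Y)-y*np.sin(Y),ax[1]+x*np.sin(Y)+y*np.cos(Y),z]
marks=proj(c,[P(45,0,153),P(0,45,167),P(0,100,167),P(0,0,217),P(68,0,138),P(-68,0,138),P(0,68,138),P(0,-68,138),P(-55,45,167)],o)
crop(c,160,50,250,200,3.2,"wrist1m.png",marks)
```

```text
pin [593.  -67.6 153. ]
tip [519.   14.4 167. ]
gin [531.  -17.3 167. ]
knobL [543.1 -55.7 210. ]
knobR [ 560.5 -101.3  210. ]
lidL [532.3 -15.2 138. ]
lidR [ 579.7 -140.   138. ]
hingecap [540.2 -36.7 172. ]
[551.799516   -78.48236217 210.        ] 48.81417541137205 133.53827954323376
110.62119166859482 33.885198648754134
```

View pics/wrist1m.png

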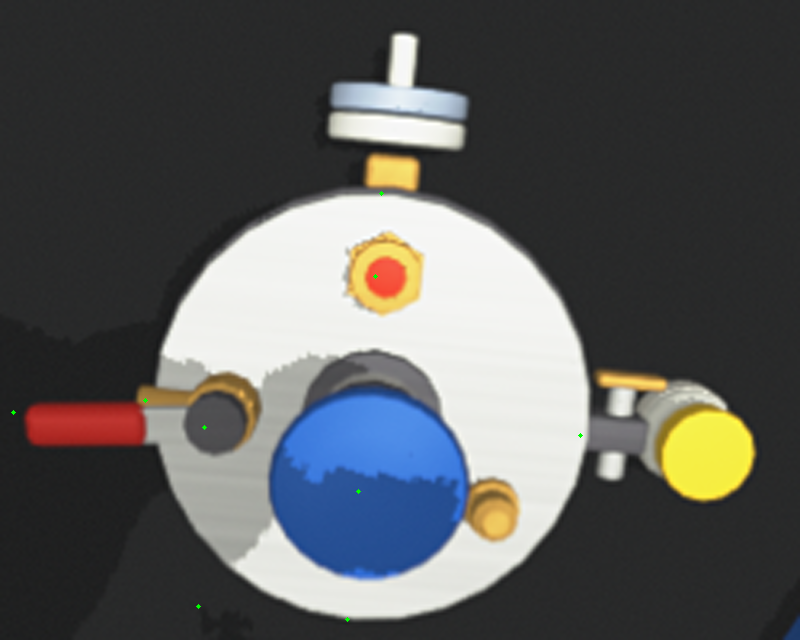

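The wrist crop puts the pin at (593,-68) and the knob centre at (552,-78.5), within about 3 mm of the top-view result. I'm using an axis of (550,-78.5), a hinge of (537.5,-35.5) and a lever direction of about 109.5°. Next I go to the lever's +x side and stop just above grip height to check.

Call:
send_rows:
  steps:
    - {"x":-1,"y":31,"z":0}
    - {"x":-1,"y":31,"z":0}
    - {"x":-1,"y":31,"z":0}
    - {"x":0,"y":0,"z":-40}
    - {"x":0,"y":0,"z":-40}
    - {"x":0,"y":0,"z":-40}
    - {"x":0,"y":0,"z":-38}
    - {"x":0,"y":0,"z":0}
    - {"x":0,"y":0,"z":0}
    - {"x":0,"y":0,"z":0}

```text
invalid input at $.steps[0]: expected keys x, y, z, turn, gripper
```

Run:
```python
from workcell import env
from h import *
o=env.get_obs();print(o["t"],o["position"],o["eef_rot"],o["wrist_force"])
d={n:env.capture(n) for n in("wrist","side","top")};pickle.dump((o,d),open("c2.pkl","wb"))
c=d["wrist"];cv2.imwrite("pics/wrist2.png",c["color"][:,:,::-1])
crop(d["side"],180,200,140,120,5,"side2c.png");crop(d["top"],230,165,130,100,6,"top2c.png")
```

```text
1.8667 [553.21721242 -81.14301166 350.00062485] [ 2.02332271  0.36886734 -2.02542935] [ 0.55394213 -0.8333784   0.00837326]
```

View pics/wrist2.png

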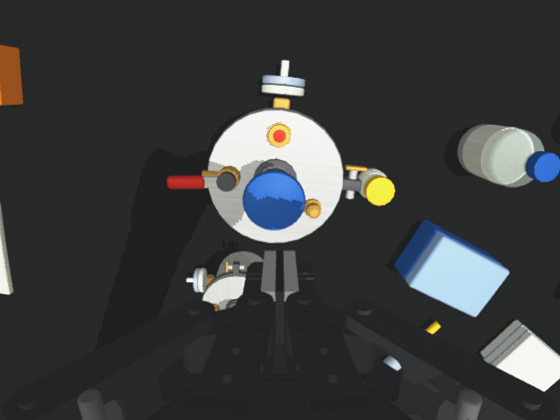

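View pics/side2c.png

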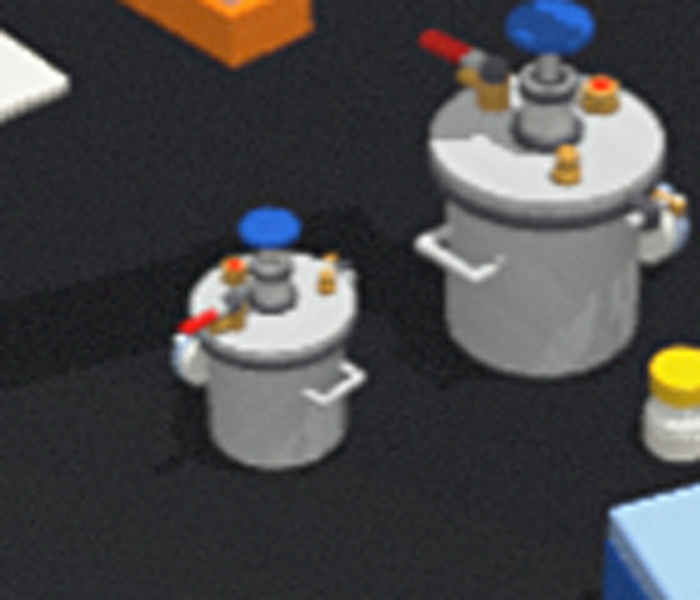

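View pics/top2c.png

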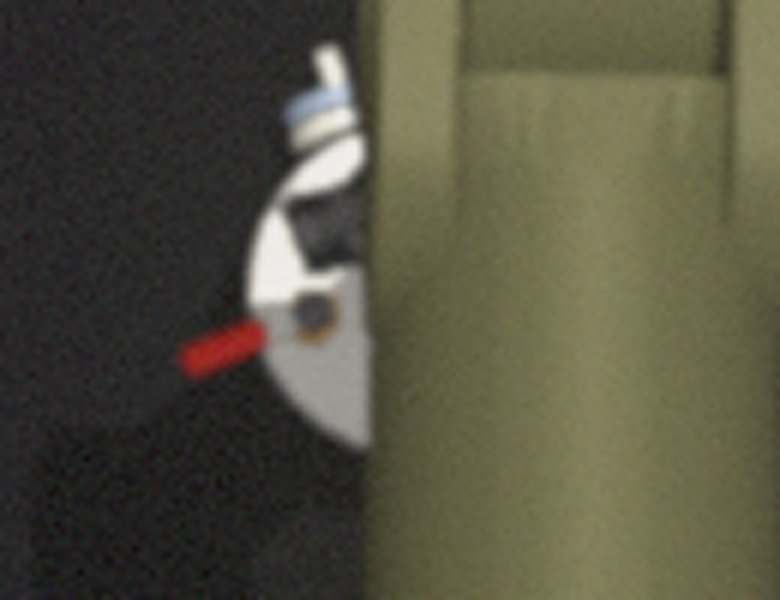

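The call was refused because every row needs all five keys. The side view now shows the larger vessel clearly: knob at about (290,205), lever tip at about (264,207). I'll resend.

Call:
send_rows:
  steps:
    - {"x":-1,"y":31,"z":0,"turn":0,"gripper":0}
    - {"x":-1,"y":31,"z":0,"turn":0,"gripper":0}
    - {"x":-1,"y":31,"z":0,"turn":0,"gripper":0}
    - {"x":0,"y":0,"z":-40,"turn":0,"gripper":0}
    - {"x":0,"y":0,"z":-40,"turn":0,"gripper":0}
    - {"x":0,"y":0,"z":-40,"turn":0,"gripper":0}
    - {"x":0,"y":0,"z":-38,"turn":0,"gripper":0}
    - {"x":0,"y":0,"z":0,"turn":0,"gripper":0}
    - {"x":0,"y":0,"z":0,"turn":0,"gripper":0}
    - {"x":0,"y":0,"z":0,"turn":0,"gripper":0}

```text
t: 2.85
position: [552.0, 12.9, 194.8]
eef_rot: [2.027, 0.369, -2.021]
wrist_force: [0.0, -0.2, 0.7]
grip_width: -0.004
```

Run:
```python
from workcell import env
from h import *
_,d0=pickle.load(open("c2.pkl","rb"));print("knob side",unproj(d0["side"],(550/5+179.5,27/5+199.5),214),"pin",unproj(d0["side"],(602/5+179.5,84/5+199.5),153))
o=env.get_obs();print(o["t"],o["position"],o["eef_rot"],o["wrist_force"])
d={n:env.capture(n) for n in("wrist","side")};pickle.dump((o,d),open("c2.pkl","wb"))
c=d["wrist"];cv2.imwrite("pics/wrist3.png",c["color"][:,:,::-1])
crop(d["side"],220,160,130,110,5,"side3c.png")
```

```text
knob side [546.68320327 -81.9070397  214.        ] pin [593.38720883 -65.69561229 153.        ]
2.85 [552.02611733  12.87177833 194.75410522] [ 2.02707489  0.36947387 -2.02081469] [ 0.03001533 -0.15830183  0.68368661]
```

View pics/wrist3.png

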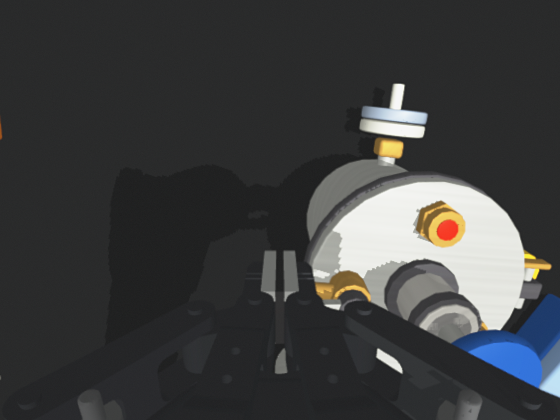

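View pics/side3c.png

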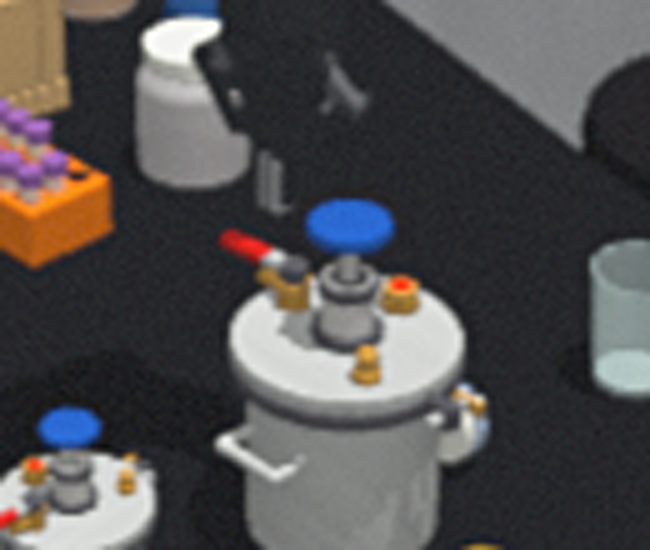

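The wrist view shows the shut fingertips (280,250–290) just outside the lid, and the side view shows them at (274,200) on the +x side of the red grip at about (268,209). I'll lower to grip height and close up to the lever.

Call:
send_rows:
  steps:
    - {"x":0,"y":0,"z":-8,"turn":0,"gripper":0}
    - {"x":0,"y":0,"z":-8,"turn":0,"gripper":0}
    - {"x":0,"y":0,"z":0,"turn":0,"gripper":0}
    - {"x":0,"y":0,"z":0,"turn":0,"gripper":0}
    - {"x":0,"y":0,"z":0,"turn":0,"gripper":0}
    - {"x":0,"y":0,"z":0,"turn":0,"gripper":0}

```text
t: 3.45
position: [550.8, 13.3, 176.5]
eef_rot: [2.024, 0.371, -2.023]
wrist_force: [0.3, 0.0, 0.1]
grip_width: 0.002
```

Run:
```python
from workcell import env
from h import *
o=env.get_obs();print(o["t"],o["position"],o["wrist_force"])
d={n:env.capture(n) for n in("side",)}
crop(d["side"],220,160,130,110,5,"side4c.png")
o=env.get_obs();print(o["t"],o["position"],o["wrist_force"])
```

```text
3.45 [550.80343272  13.34314838 176.54222912] [0.31786848 0.04257713 0.1392257 ]
3.5 [550.84163584  13.34305438 176.58258775] [-0.20161529 -0.78005954 -0.017453  ]
```

View pics/side4c.png

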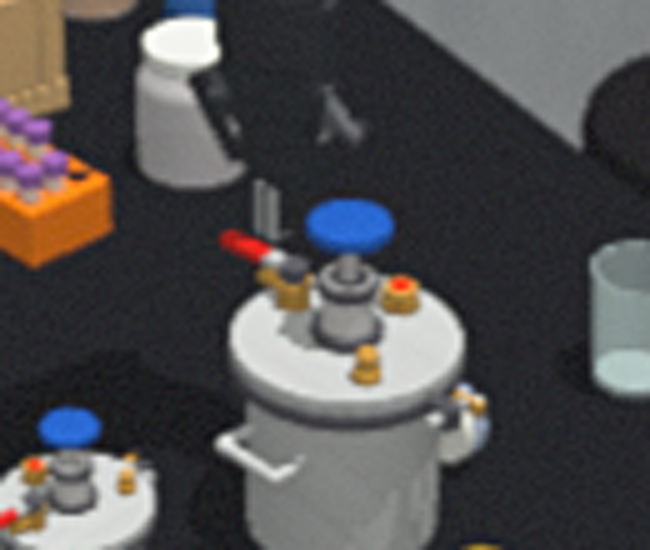

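Run:
```python
import numpy as np
r=45.7;a=np.radians(85.1+5*np.arange(18));x=r*np.cos(a);y=r*np.sin(a)
for i in range(17):print(i,5*(i+1),(x[i+1]-x[i]).round(1),(y[i+1]-y[i]).round(1))
```

```text
0 5 -4.0 0.2
1 10 -4.0 -0.2
2 15 -4.0 -0.5
3 20 -3.9 -0.9
4 25 -3.8 -1.2
5 30 -3.7 -1.5
6 35 -3.5 -1.8
7 40 -3.4 -2.1
8 45 -3.2 -2.4
9 50 -2.9 -2.7
10 55 -2.7 -2.9
11 60 -2.4 -3.2
12 65 -2.1 -3.4
13 70 -1.8 -3.5
14 75 -1.5 -3.7
15 80 -1.2 -3.8
16 85 -0.9 -3.9
```

Call:
send_rows:
  steps:
    - {"x":-5,"y":-2,"z":0,"turn":0,"gripper":0}
    - {"x":-4.4,"y":-1.3,"z":0,"turn":0,"gripper":0}
    - {"x":0,"y":0,"z":0,"turn":0,"gripper":0}
    - {"x":0,"y":0,"z":0,"turn":0,"gripper":0}

```text
t: 3.83
position: [541.0, 9.7, 176.5]
eef_rot: [2.024, 0.37, -2.024]
wrist_force: [-0.8, -0.4, -0.2]
grip_width: -0.001
```

First I sweep to about 40° and check that the lever follows.

Call:
send_rows:
  steps:
    - {"x":-4,"y":0.2,"z":0,"turn":5,"gripper":0}
    - {"x":-4,"y":-0.2,"z":0,"turn":5,"gripper":0}
    - {"x":-4,"y":-0.5,"z":0,"turn":5,"gripper":0}
    - {"x":-3.9,"y":-0.9,"z":0,"turn":5,"gripper":0}
    - {"x":-3.8,"y":-1.2,"z":0,"turn":5,"gripper":0}
    - {"x":-3.7,"y":-1.5,"z":0,"turn":5,"gripper":0}
    - {"x":-3.5,"y":-1.8,"z":0,"turn":5,"gripper":0}
    - {"x":-3.4,"y":-2.1,"z":0,"turn":5,"gripper":0}

```text
t: 4.5
position: [511.6, 2.3, 176.7]
eef_rot: [1.572, 0.925, -1.569]
wrist_force: [1.2, 0.6, -0.2]
grip_width: -0.002
```

Run:
```python
from workcell import env
from h import *
d={n:env.capture(n) for n in("side","top")}
crop(d["side"],220,160,130,110,5,"side5c.png");crop(d["top"],230,165,130,100,5,"top5c.png")
o=env.get_obs();print(o["t"],o["position"],o["wrist_force"])
```

```text
4.6 [511.03505917   1.79097311 176.62703229] [ 0.17240023 -0.13220009  0.7700087 ]
```

View pics/side5c.png

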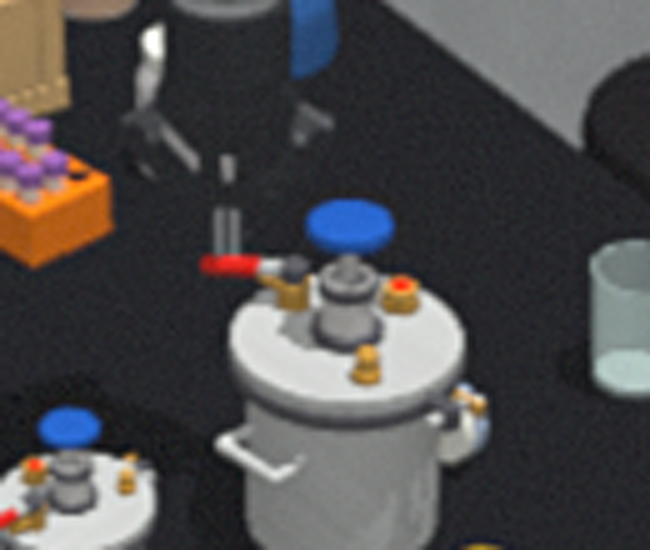

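View pics/top5c.png

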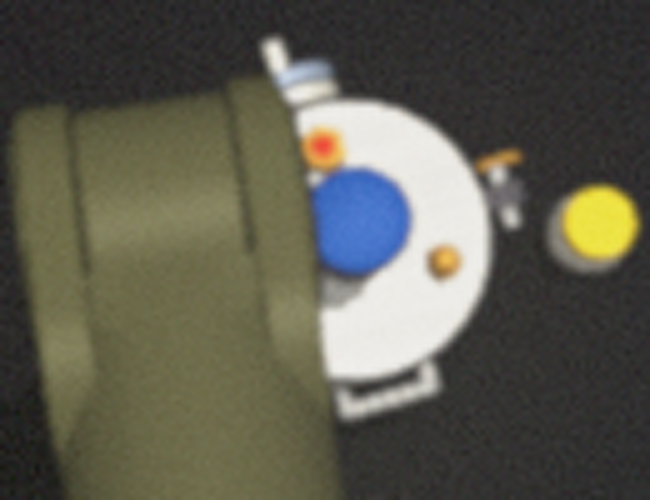

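The side view shows the lever following the fingertips (grip now at about (266,213)) and the vessel unmoved. I'll continue the sweep, slower near the end.

Call:
send_rows:
  steps:
    - {"x":-3.2,"y":-2.4,"z":0,"turn":5,"gripper":0}
    - {"x":-2.9,"y":-2.7,"z":0,"turn":5,"gripper":0}
    - {"x":-2.7,"y":-2.9,"z":0,"turn":5,"gripper":0}
    - {"x":-2.4,"y":-3.2,"z":0,"turn":5,"gripper":0}
    - {"x":-2.1,"y":-3.4,"z":0,"turn":5,"gripper":0}
    - {"x":-1.8,"y":-3.5,"z":0,"turn":5,"gripper":0}
    - {"x":-1.5,"y":-3.7,"z":0,"turn":5,"gripper":0}
    - {"x":-1.2,"y":-3.8,"z":0,"turn":5,"gripper":0}
    - {"x":0,"y":0,"z":0,"turn":0,"gripper":0}
    - {"x":0,"y":0,"z":0,"turn":0,"gripper":0}

```text
t: 5.43
position: [493.2, -23.7, 176.4]
eef_rot: [1.072, 1.29, -1.073]
wrist_force: [-0.7, 0.4, 0.4]
grip_width: 0.0
```

Run:
```python
from workcell import env
from h import *
o=env.get_obs();print(o["t"],o["position"],o["wrist_force"])
d={n:env.capture(n) for n in("side","wrist")};pickle.dump((o,d),open("c6.pkl","wb"))
crop(d["side"],220,160,130,110,5,"side6c.png");crop(d["wrist"],100,80,360,270,2.2,"wrist6.png")
o=env.get_obs();print(o["t"],o["position"],o["wrist_force"])
```

```text
5.4333 [493.18802945 -23.68377032 176.38568408] [-0.71162768  0.44076043  0.35102854]
5.5333 [493.12707651 -23.57499851 176.29608857] [-0.71873585  1.03505443 -0.40530708]
```

View pics/side6c.png

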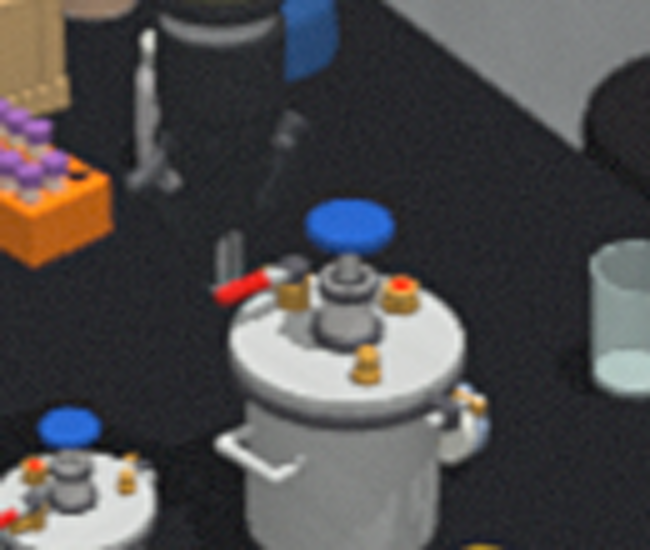

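View pics/wrist6.png

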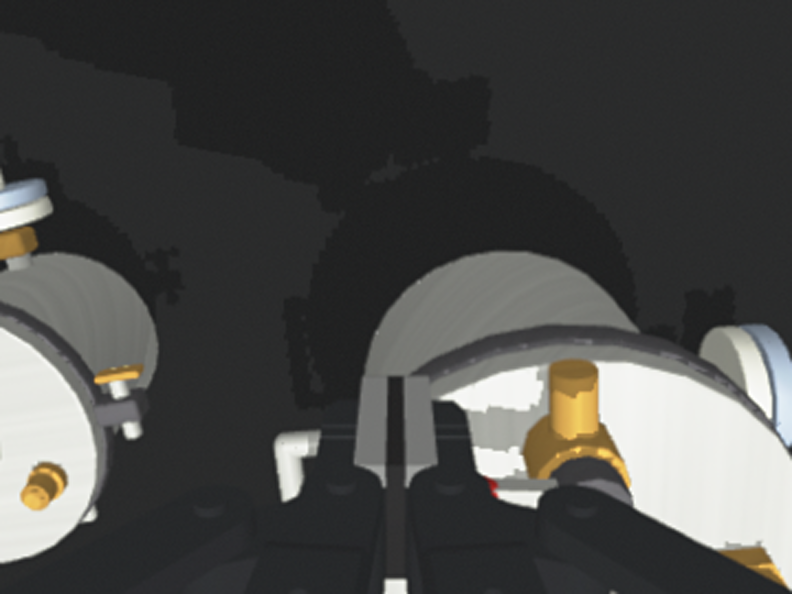

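```bash
cat >> h.py <<'E'
def lever(c,tip,hinge,s=5,x0=220,y0=160,zt=162,zh=172):
    f=lambda p:(p[0]/s+x0-.5,p[1]/s+y0-.5)
    a=unproj(c,f(tip),zt);b=unproj(c,f(hinge),zh);e=a-b
    return a.round(1),b.round(1),np.hypot(*e[:2]).round(1),np.degrees(np.arctan2(e[1],e[0]))%360
E
python3 - <<'E'
from h import *
_,d=pickle.load(open("c6.pkl","rb"))
print(lever(d["side"],(216,296),(295,267)))
_,d=pickle.load(open("c2.pkl","rb"))
print(lever(d["side"],(222,236),(295,267)))
a=np.array([537.5,-35.5])
h=537.5,-35.5
for th in(180,185,190,193,196,199): 
    P=[h[0]+55*np.cos(np.radians(th)),h[1]+55*np.sin(np.radians(th)),162]
    p=proj(d["side"],[P])[0];print(th,((p+.5-[220,160])*5).round(0))
E
```

```text
(array([483.1, -39.1, 162. ]), array([531.3, -46.3, 172. ]), np.float64(48.7), np.float64(171.4544821398581))
(array([517. ,  19.1, 162. ]), array([531.3, -46.3, 172. ]), np.float64(67.0), np.float64(102.32701162891044))
180 [212. 293.]
185 [216. 297.]
190 [221. 301.]
193 [224. 303.]
196 [228. 305.]
199 [231. 307.]
```

Call:
send_rows:
  steps:
    - {"x":-0.9,"y":-3.9,"z":0,"turn":5,"gripper":0}
    - {"x":0.3,"y":-1.5,"z":0,"turn":0,"gripper":0}
    - {"x":0.3,"y":-1,"z":0,"turn":0,"gripper":0}
    - {"x":0,"y":0,"z":0,"turn":0,"gripper":0}
    - {"x":0,"y":0,"z":0,"turn":0,"gripper":0}

```text
t: 5.95
position: [492.6, -29.3, 176.3]
eef_rot: [1.005, 1.327, -1.005]
wrist_force: [-1.8, 3.9, 0.7]
grip_width: 0.004
```

Call:
send_rows:
  steps:
    - {"x":0.3,"y":-1,"z":0,"turn":0,"gripper":0}
    - {"x":0,"y":0,"z":0,"turn":0,"gripper":0}
    - {"x":0,"y":0,"z":0,"turn":0,"gripper":0}

```text
t: 6.2
position: [492.7, -29.5, 176.2]
eef_rot: [1.005, 1.329, -1.004]
wrist_force: [-2.9, 5.3, 1.0]
grip_width: -0.002
```

Run:
```python
from workcell import env
from h import *
o=env.get_obs();print(o["t"],o["position"],o["wrist_force"])
d={n:env.capture(n) for n in("side",)};pickle.dump((o,d),open("c7.pkl","wb"))
crop(d["side"],225,195,80,60,10,"side7c.png")
o=env.get_obs();print(o["t"],o["position"],o["wrist_force"])
```

```text
6.2 [492.67800774 -29.46697709 176.24425672] [-2.91833052  5.33522379  1.00069383]
6.25 [492.65888933 -29.46464355 176.24187245] [-2.31490187  4.77264735  1.40050257]
```

View pics/side7c.png

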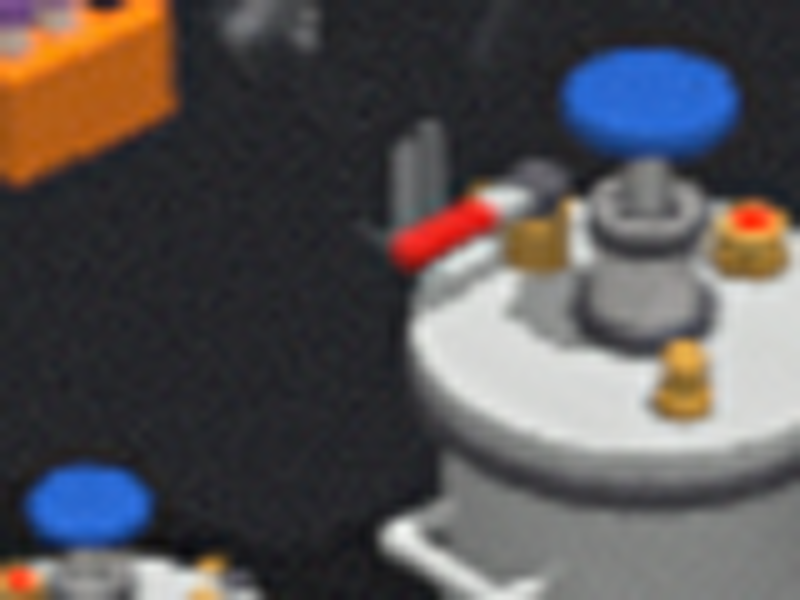

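The force built to about 5 N and advance stopped (1 mm commanded, 0.2 mm moved), so the lever is on its stop. In the side crop the grip tip is at about (265,220) and the vessel hasn't moved. I'll back off, rise, and go over the knob to check from above.

Call:
send_rows:
  steps:
    - {"x":-1,"y":4,"z":0,"turn":0,"gripper":0}
    - {"x":-2,"y":8,"z":0,"turn":0,"gripper":0}
    - {"x":0,"y":0,"z":35,"turn":0,"gripper":0}
    - {"x":0,"y":0,"z":40,"turn":0,"gripper":0}
    - {"x":0,"y":0,"z":40,"turn":0,"gripper":0}
    - {"x":0,"y":0,"z":30,"turn":0,"gripper":0}
    - {"x":20,"y":-15,"z":0,"turn":0,"gripper":0}
    - {"x":20,"y":-15,"z":0,"turn":0,"gripper":0}
    - {"x":20,"y":-15,"z":0,"turn":0,"gripper":0}
    - {"x":0,"y":-15,"z":0,"turn":0,"gripper":0}
    - {"x":0,"y":0,"z":0,"turn":0,"gripper":0}
    - {"x":0,"y":0,"z":0,"turn":0,"gripper":0}
    - {"x":0,"y":0,"z":0,"turn":0,"gripper":0}

```text
t: 7.33
position: [549.9, -77.7, 321.5]
eef_rot: [1.003, 1.327, -1.003]
wrist_force: [0.2, -0.2, -0.7]
grip_width: -0.003
```

Run:
```python
from workcell import env
from h import *
o=env.get_obs();print(o["t"],o["position"],o["eef_rot"],o["wrist_force"])
d={n:env.capture(n) for n in("wrist","side")};pickle.dump((o,d),open("c8.pkl","wb"))
cv2.imwrite("pics/wrist8.png",d["wrist"]["color"][:,:,::-1]);crop(d["side"],225,195,80,60,10,"side8c.png")
```

```text
7.3333 [549.86579434 -77.70372168 321.45181876] [ 1.00340914  1.32728324 -1.00308134] [ 0.15348562 -0.16898616 -0.68971034]
```

View pics/wrist8.png

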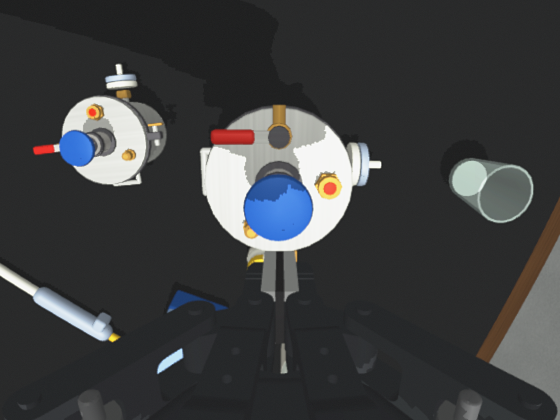

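View pics/side8c.png

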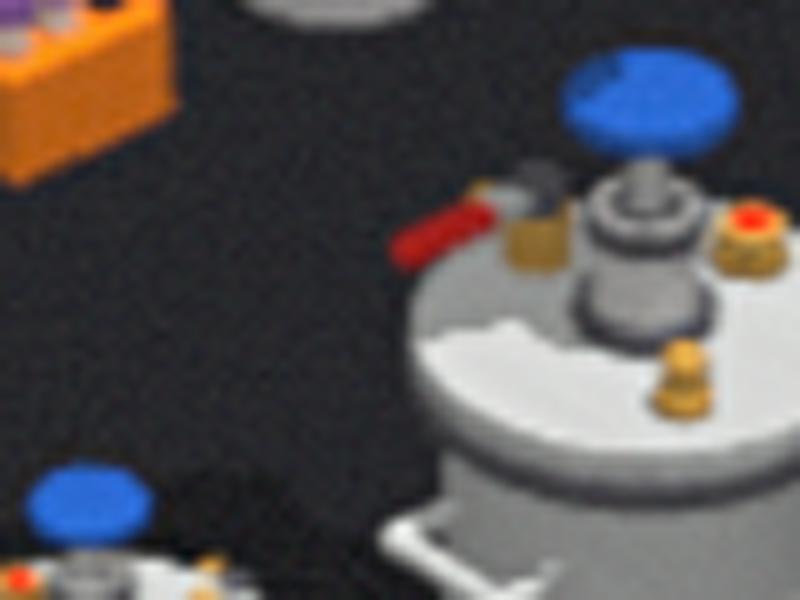

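Run:
```python
from h import *
o,d=pickle.load(open("c8.pkl","rb"));crop(d["wrist"],190,90,180,160,4,"wrist8c.png")
```

```text
(no output)
```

View pics/wrist8c.png

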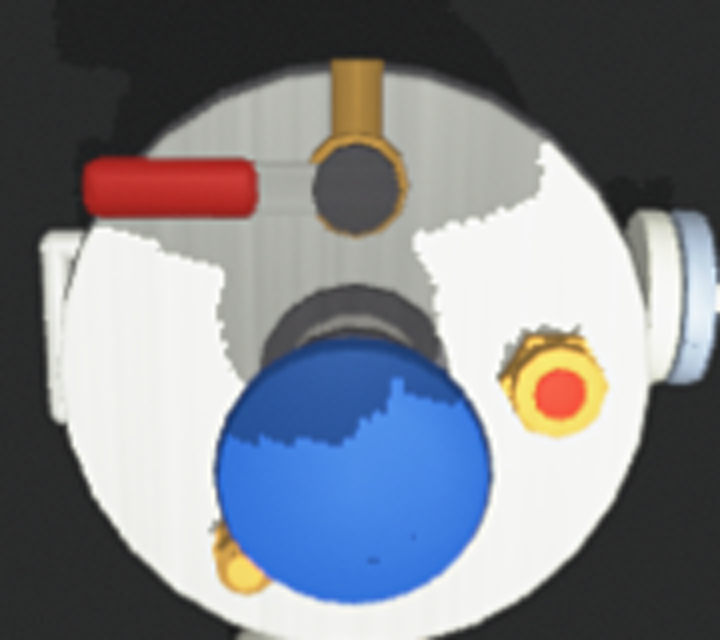

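Run:
```python
from h import *
o,d=pickle.load(open("c8.pkl","rb"));c=d["wrist"]
f=lambda u,v:(u/4+190-.5,v/4+90-.5)
W={}
for k,u,v,z in(("pin",560,394,153),("tip",84,187,167),("gin",257,188,167),("cap",357,188,172),("noz",358,62,147),("knobL",217,470,210),("knobR",492,470,210),("relief",244,572,158)):
    W[k]=unproj(c,f(u,v),z,o);print(k,W[k].round(1))
def ang(a,b): e=W[b]-W[a];return np.degrees(np.arctan2(e[1],e[0]))%360
W["kn"]=(W["knobL"]+W["knobR"])/2;print(W["kn"])
print("lever",ang("gin","tip"),ang("cap","tip"),"yaw",ang("kn","pin"),ang("kn","cap")-90, ang("kn","noz")-90)
```

```text
pin [592.9 -67.1 153. ]
tip [485.2 -49.6 167. ]
gin [518.6 -40.5 167. ]
cap [537.6 -34.6 172. ]
noz [531.4 -11.8 147. ]
knobL [526.1 -85.4 210. ]
knobR [573.3 -72.  210. ]
relief [ 536.8 -124.2  158. ]
[549.68382269 -78.73215649 210.        ]
lever 195.24752989972336 195.98374063006017 yaw 15.087451283929154 15.280069883453024 15.298631185788949
```

The lever is at 195.3 to 196.0°, against a yaw of 15.2° + 180°, so the vent is shut. The pin and knob are where they were. Next, down to just above the knob and then the first stroke, in stages.

Call:
send_rows:
  steps:
    - {"x":0,"y":-1,"z":-30,"turn":0,"gripper":0}
    - {"x":0,"y":0,"z":-30,"turn":0,"gripper":0}
    - {"x":0,"y":0,"z":-20,"turn":0,"gripper":0}
    - {"x":0,"y":0,"z":0,"turn":0,"gripper":0}
    - {"x":0,"y":0,"z":0,"turn":0,"gripper":0}
    - {"x":0,"y":0,"z":0,"turn":0,"gripper":0}

```text
t: 7.93
position: [550.8, -79.5, 243.1]
eef_rot: [1.004, 1.325, -1.002]
wrist_force: [-0.4, 0.6, 0.5]
grip_width: 0.002
```

Call:
send_rows:
  steps:
    - {"x":0,"y":0,"z":-7,"turn":0,"gripper":0}
    - {"x":0,"y":0,"z":-7,"turn":0,"gripper":0}
    - {"x":0,"y":0,"z":-7,"turn":0,"gripper":0}
    - {"x":0,"y":0,"z":-7,"turn":0,"gripper":0}
    - {"x":0,"y":0,"z":0,"turn":0,"gripper":0}
    - {"x":0,"y":0,"z":0,"turn":0,"gripper":0}

```text
t: 8.43
position: [551.9, -79.8, 215.5]
eef_rot: [1.005, 1.323, -1.001]
wrist_force: [-0.2, 1.1, 7.6]
grip_width: 0.001
```

Run:
```python
from workcell import env
from h import *
o=env.get_obs();print(o["t"],o["position"],o["eef_rot"],o["wrist_force"])
d={n:env.capture(n) for n in("side",)};pickle.dump((o,d),open("c9.pkl","wb"))
crop(d["side"],225,185,80,60,10,"side9c.png")
```

```text
8.4333 [551.89664435 -79.81151314 215.51855082] [ 1.00494349  1.32271759 -1.00126493] [-0.1666455   1.05273376  7.63811541]
```

View pics/side9c.png

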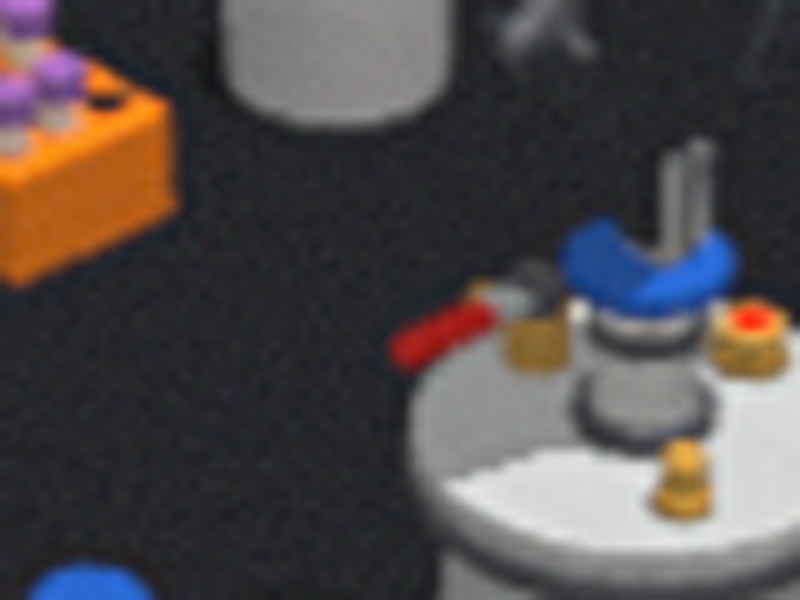

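Call:
send_rows:
  steps:
    - {"x":0,"y":0,"z":-3,"turn":0,"gripper":0}
    - {"x":0,"y":0,"z":-3,"turn":0,"gripper":0}
    - {"x":0,"y":0,"z":0,"turn":0,"gripper":0}
    - {"x":0,"y":0,"z":0,"turn":0,"gripper":0}

```text
t: 8.82
position: [552.1, -79.8, 212.0]
eef_rot: [1.004, 1.321, -1.002]
wrist_force: [-5.3, 1.2, 19.8]
grip_width: -0.001
```

Call:
send_rows:
  steps:
    - {"x":0,"y":0,"z":-3,"turn":0,"gripper":0}
    - {"x":0,"y":0,"z":0,"turn":0,"gripper":0}
    - {"x":0,"y":0,"z":0,"turn":0,"gripper":0}

```text
t: 9.07
position: [552.3, -79.8, 211.9]
eef_rot: [1.004, 1.32, -1.002]
wrist_force: [-11.2, 0.9, 34.7]
grip_width: 0.002
```

The hard stop is at TCP 212.0, which puts the fingertips at 193 mm as given; 35 N at the last push is more than needed. Back up and let the knob rise.

Call:
send_rows:
  steps:
    - {"x":0,"y":0,"z":12,"turn":0,"gripper":0}
    - {"x":-1,"y":0,"z":13,"turn":0,"gripper":0}
    - {"x":0,"y":0,"z":13,"turn":0,"gripper":0}
    - {"x":0,"y":0,"z":0,"turn":0,"gripper":0}
    - {"x":0,"y":0,"z":0,"turn":0,"gripper":0}
    - {"x":0,"y":0,"z":0,"turn":0,"gripper":0}
    - {"x":0,"y":0,"z":0,"turn":0,"gripper":0}
    - {"x":0,"y":0,"z":0,"turn":0,"gripper":0}
    - {"x":0,"y":0,"z":0,"turn":0,"gripper":0}

```text
t: 9.82
position: [548.7, -80.0, 241.4]
eef_rot: [1.004, 1.329, -1.004]
wrist_force: [0.0, 0.4, -0.5]
grip_width: -0.003
```

Run:
```python
from workcell import env
from h import *
o=env.get_obs();print(o["t"],o["position"],o["eef_rot"],o["wrist_force"])
d={n:env.capture(n) for n in("side","wrist")};pickle.dump((o,d),open("c10.pkl","wb"))
crop(d["side"],225,185,80,60,10,"side10c.png");cv2.imwrite("pics/wrist10.png",d["wrist"]["color"][:,:,::-1])
```

```text
9.8167 [548.72067544 -79.99684382 241.44147445] [ 1.00372378  1.32855599 -1.00449407] [ 0.04097846  0.35063291 -0.52245032]
```

View pics/side10c.png

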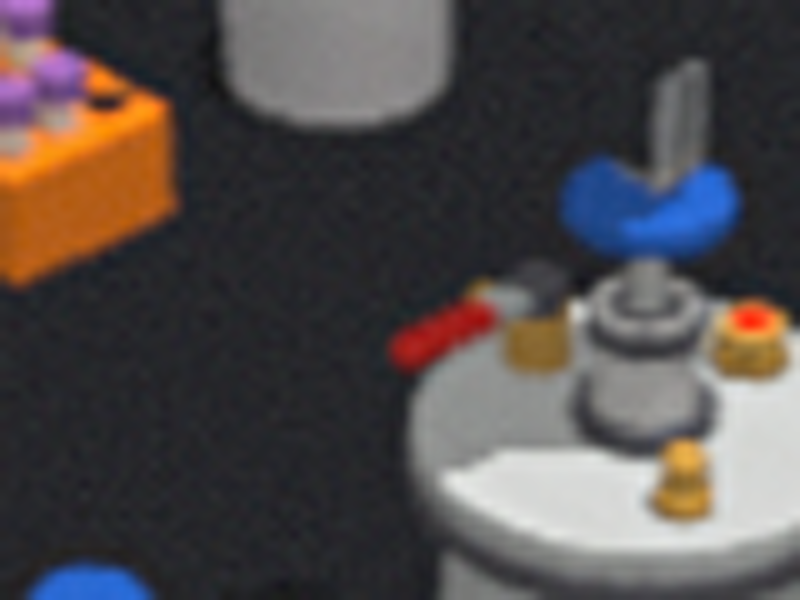

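View pics/wrist10.png

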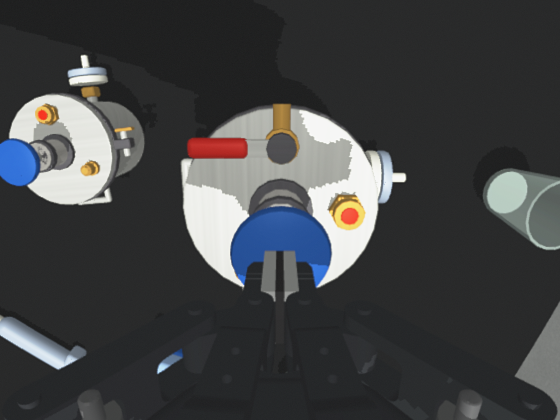

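After stroke 1 the knob is up again, the vent is shut, the pin is still in at crop (752,318), and the vessel hasn't moved. Stroke 2:

Call:
send_rows:
  steps:
    - {"x":0,"y":0,"z":-9,"turn":0,"gripper":0}
    - {"x":0,"y":0,"z":-9,"turn":0,"gripper":0}
    - {"x":0,"y":0,"z":-9,"turn":0,"gripper":0}
    - {"x":0,"y":0,"z":-8,"turn":0,"gripper":0}
    - {"x":0,"y":0,"z":0,"turn":0,"gripper":0}
    - {"x":0,"y":0,"z":0,"turn":0,"gripper":0}
    - {"x":0,"y":0,"z":0,"turn":0,"gripper":0}

```text
t: 10.5
position: [550.4, -80.0, 212.0]
eef_rot: [1.003, 1.322, -1.003]
wrist_force: [-7.3, -0.0, 26.5]
grip_width: 0.001
```

Call:
send_rows:
  steps:
    - {"x":0,"y":0,"z":11,"turn":0,"gripper":0}
    - {"x":0,"y":0,"z":12,"turn":0,"gripper":0}
    - {"x":0,"y":0,"z":12,"turn":0,"gripper":0}
    - {"x":0,"y":0,"z":0,"turn":0,"gripper":0}
    - {"x":0,"y":0,"z":0,"turn":0,"gripper":0}
    - {"x":0,"y":0,"z":0,"turn":0,"gripper":0}
    - {"x":0,"y":0,"z":0,"turn":0,"gripper":0}
    - {"x":0,"y":0,"z":0,"turn":0,"gripper":0}

```text
t: 11.17
position: [548.5, -80.0, 241.1]
eef_rot: [1.003, 1.329, -1.005]
wrist_force: [0.4, 0.2, -0.2]
grip_width: 0.004
```

```bash
cat > look.py <<'E'
import sys
from workcell import env
from h import *
o=env.get_obs();print(o["t"],o["position"],o["wrist_force"])
n=sys.argv[1]
d={k:env.capture(k) for k in("side","wrist")};pickle.dump((o,d),open(f"c{n}.pkl","wb"))
a=cv2.resize(d["side"]["color"][185:245,235:305,::-1],None,fx=8,fy=8,interpolation=cv2.INTER_CUBIC)[:, :]
b=cv2.resize(d["wrist"]["color"][90:300,170:415,::-1],None,fx=2,fy=2,interpolation=cv2.INTER_CUBIC)
b=cv2.resize(b,(int(b.shape[1]*.48),int(b.shape[0]*.48)))
b=cv2.copyMakeBorder(b,0,a.shape[0]-b.shape[0],0,0,cv2.BORDER_CONSTANT)
cv2.imwrite(f"pics/look{n}.png",np.hstack([a,b])[:, :800])
E
python3 look.py 11
```

```text
11.1667 [548.48713316 -79.98607971 241.11301804] [ 0.35613681  0.19079838 -0.22782551]
```

View pics/look11.png

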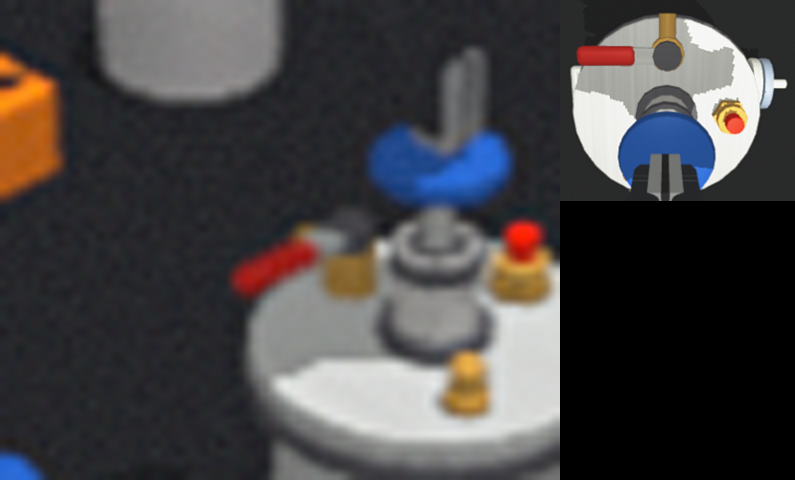

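After stroke 2 the pin has risen to roughly mid-way (left panel, top at (522,228)). Stroke 3:

Call:
send_rows:
  steps:
    - {"x":0,"y":0,"z":-9,"turn":0,"gripper":0}
    - {"x":0,"y":0,"z":-9,"turn":0,"gripper":0}
    - {"x":0,"y":0,"z":-9,"turn":0,"gripper":0}
    - {"x":0,"y":0,"z":-8,"turn":0,"gripper":0}
    - {"x":0,"y":0,"z":0,"turn":0,"gripper":0}
    - {"x":0,"y":0,"z":0,"turn":0,"gripper":0}
    - {"x":0,"y":0,"z":0,"turn":0,"gripper":0}

```text
t: 11.85
position: [550.3, -80.0, 211.9]
eef_rot: [1.003, 1.322, -1.003]
wrist_force: [-8.3, 0.5, 27.2]
grip_width: -0.0
```

Call:
send_rows:
  steps:
    - {"x":0,"y":0,"z":11,"turn":0,"gripper":0}
    - {"x":0,"y":0,"z":12,"turn":0,"gripper":0}
    - {"x":0,"y":0,"z":12,"turn":0,"gripper":0}
    - {"x":0,"y":0,"z":0,"turn":0,"gripper":0}
    - {"x":0,"y":0,"z":0,"turn":0,"gripper":0}
    - {"x":0,"y":0,"z":0,"turn":0,"gripper":0}
    - {"x":0,"y":0,"z":0,"turn":0,"gripper":0}
    - {"x":0,"y":0,"z":0,"turn":0,"gripper":0}

```text
t: 12.52
position: [548.5, -80.0, 241.2]
eef_rot: [1.004, 1.329, -1.005]
wrist_force: [0.4, 0.3, 0.1]
grip_width: 0.005
```

```bash
python3 look.py 12
```

```text
12.5167 [548.53159435 -80.00531665 241.15059314] [0.42084663 0.28522156 0.12698827]
```

View pics/look12.png

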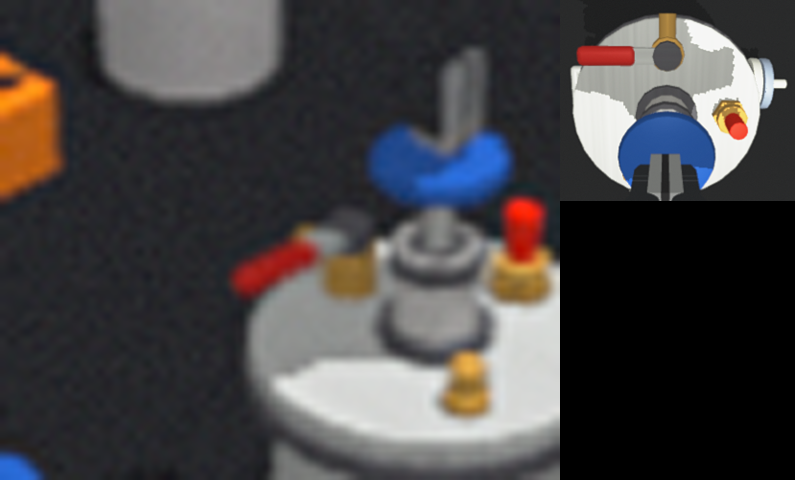

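Run:
```python
from h import *
for n in("10","11","12"):
    o,d=pickle.load(open(f"c{n}.pkl","rb"));c=d["side"]
    im=c["color"].astype(int);m=(im[...,0]>170)&(im[...,1]<90)&(im[...,2]<90);m[:,:290]=0;m[:,310:]=0;m[:200]=0;m[225:]=0
    ys,xs=np.nonzero(m);print(n,"red rows",ys.min(),ys.max(),"cols",xs.min(),xs.max())
for z in(153,163,171,173):print(z,proj(c,[[593,-67,z]])[0].round(1), proj(d["wrist"],[[593,-67,z]],o)[0].round(1))
crop(d["wrist"],290,170,100,80,8,"wrist12c.png",proj(d["wrist"],[[593,-67,z] for z in(153,163,173)],o))
```

```text
10 red rows 216 217 cols 299 300
11 red rows 213 217 cols 298 301
12 red rows 210 217 cols 298 302
153 [300.  216.5] [350.3 215.9]
163 [300.1 213.7] [353.4 221.1]
171 [300.2 211.4] [356.1 225.6]
173 [300.3 210.8] [356.8 226.8]
```

View pics/wrist12c.png

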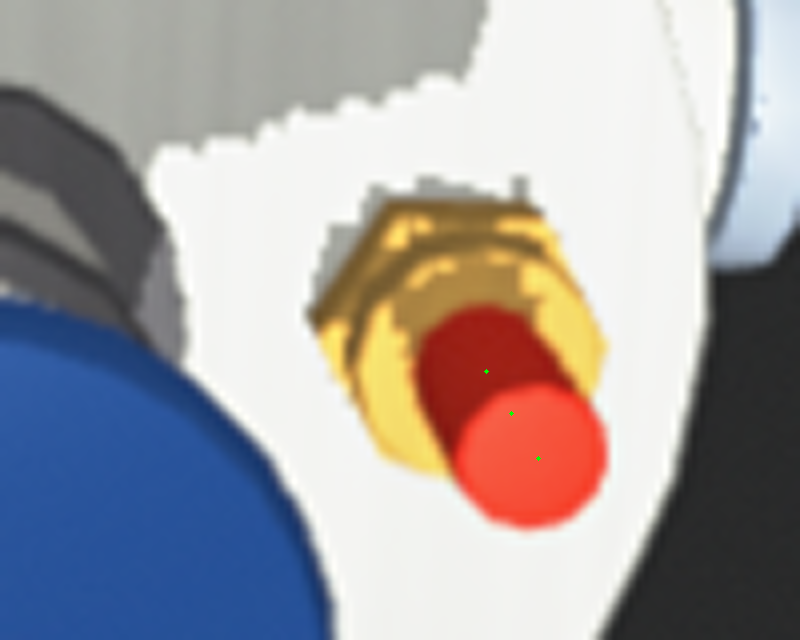

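The pin's top centre is at (532,455) in the crop, against (538,458) predicted for 173 mm, so it is fully out. In the side view its top row went from 216 to 210, which also fits 20 mm. I'll retreat upward and do the last check.

Call:
send_rows:
  steps:
    - {"x":0,"y":0,"z":30,"turn":0,"gripper":0}
    - {"x":0,"y":0,"z":35,"turn":0,"gripper":0}
    - {"x":0,"y":0,"z":35,"turn":0,"gripper":0}
    - {"x":0,"y":0,"z":0,"turn":0,"gripper":0}
    - {"x":0,"y":0,"z":0,"turn":0,"gripper":0}
    - {"x":0,"y":0,"z":0,"turn":0,"gripper":0}
    - {"x":0,"y":0,"z":0,"turn":0,"gripper":0}

```text
t: 13.2
position: [548.5, -80.1, 340.7]
eef_rot: [1.003, 1.329, -1.005]
wrist_force: [-0.5, 0.1, -0.1]
grip_width: -0.0
```

Run:
```python
from workcell import env
from h import *
o=env.get_obs();print(o["t"],o["position"],o["wrist_force"])
d={k:env.capture(k) for k in("side","wrist")};pickle.dump((o,d),open("c13.pkl","wb"))
crop(d["side"],225,185,80,60,10,"side13c.png");cv2.imwrite("pics/wrist13.png",d["wrist"]["color"][:,:,::-1])
```

```text
13.2 [548.45687103 -80.13581346 340.67339614] [-0.52486701  0.06153758 -0.05746761]
```

View pics/side13c.png

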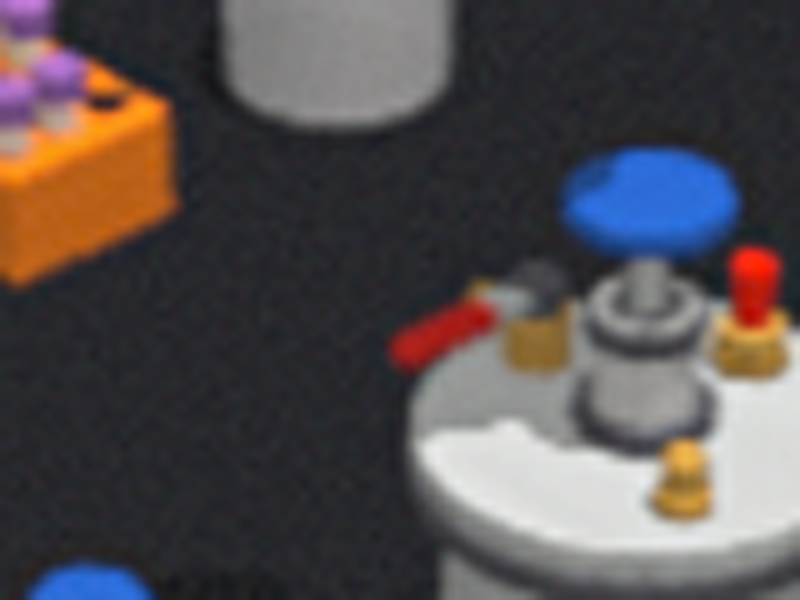

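View pics/wrist13.png

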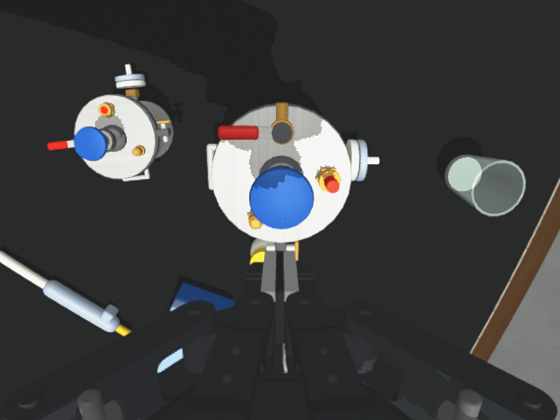

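Everything reads as it should: the knob is at the same pixels as before pumping, the lever is still at the shut position, the pin is out, the vessel hasn't moved, and the wrist force is near zero. Handing in.

```bash
python3 -c "
from workcell import env
print(env.sign_off())"
```

```text
the job is handed in; nothing more can be done
None
```

The larger vessel is up to pressure, and I handed the job in at about 13 s of the 54 s allowed. I swept the red vent lever onto its shut stop, pushing with about 5–6 N. Then I pumped the blue knob three times, down to the hard stop and back up each time, until the red pin was fully out.

**Last checks:**
- **Vent:** after the push, the lever measured 195–196° against 195° expected for shut. It looked unchanged in the final pictures.
- **Pin:** its top matched the position expected for 173 mm (20 mm out) in both the side and wrist views.
- **Knob and vessel:** the knob is back up at its original place, and I saw no movement of the vessel.
- **Robot:** the wrist force was near zero, with the fingers about 100 mm clear of the knob.

**Didn't agree or wasn't ideal:**
- **Camera agreement:** the cameras differed by about 3–5 mm on the knob position. I used the wrist and top views.
- **First stroke:** it pressed the knob with about 35 N, plus about 11 N sideways. I pressed more lightly on the next two, at about 27 N.
- **Refused call:** one move call was refused for missing keys; the arm did not move.
- **Bystanders:** I did not re-measure the bystanders one by one. The arm never came near them, and those visible in the last views looked undisturbed.

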